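# Set the unmarked drip selector to line three and open the tap

## Robot

A 6-joint arm with a two-finger parallel gripper is mounted at the origin on the work surface. World frame = base frame: x ahead of the robot, y to its left, z up, the work surface at z = 0. Lengths are in m, angles in rad, forces in N, time in s.
With the tool pointing down it reaches from about 0.275 to 0.85 m from the base axis. Payload 5.2 kg.
Tool frame: the origin (TCP) lies midway between the tips of the shut fingers; the grasp point (between the pads) lies 19 mm behind it; z points along the fingers, y is the direction in which the jaws open and shut (so a half turn about z gives the same grasp; the last joint's range is limited). The gripper opens to 85 mm and grips with 20 to 120 N. Pads are 22 mm wide; open, the fingers measure 114 mm over their backs; the gripper's body (76 mm by 85 mm) begins 54 mm behind the grasp point. The pads swing forward as they close: fully open they stand 13 mm farther back than shut.
Start: joints at [1.129, 0.259, 1.535, -0, 1.348, -0.203], TCP at [0.13, 0.534, 0.231] pointing down, gripper open.
Joint ranges: [-3.14, 3.14], [-0.91, 2.08], [0.19, 2.58], [-1.22, 4.36], [0.22, 2.71], [-3.12, 3.12]. Speed limits (rad/s): [2.57, 2.57, 3.14, 3.14, 3.14, 3.14].

## Interface

Orientations are given as a rotation vector (axis times angle).
In Python, from station import arm, viewer, sign_off gives the robot as it stands. The module is installed in compiled form; this text tells all that it offers.
- The arm moves only by the tool move_arm, never from a script. Its argument "commands" is a list that holds one entry, the list of rows, each a list of 4 numbers: the shift along the world's x, y, z in mm, then the turn about the world's z in degrees. In form: [[[dx, dy, dz, spin], ...]]. A call has 1 to 20 rows; each row is the pose to reach, as a shift and turn from the pose commanded when the call began; what a row does not reach only later rows make up. A row lasts 1/12 s, in which the tool goes at most 41.7 mm and 7.16 degrees, less where a joint would pass 70% of its speed; a pose out of reach is approached as far as the arm can. A call with a gripper value outside its range is refused whole. "hand" is the closure in counts, from 0 (fully open) to 255 (shut), set as the call begins (left out, the last holds). The fingers move at their own pace and stop on an object; "newtons" is the grip in N (left out, the last holds). Time passes only in rows, so rows that repeat a pose let the fingers close. It gives the time, the measured TCP pose, the force and the opening at its end, in the units of the state.
- arm.observe(): the state, without advancing time (a new reading comes with each control period).
- viewer.get_image(name): name is "side" or "top"; returns a dict with "img" (400x640x3 uint8, red, green, blue), "fx", "fy", "cx", "cy" (pixels), "extrinsics" (4x4, takes a point from camera to world coordinates). Camera axes: x right, y down, z forward; pixel columns grow to the right and rows downward; lengths in m; the calibration is good to about 2 mm. A picture is of the moment at which its call begins. There is no depth.
- sign_off(): hands the job in, once; it reports no verdict.
The state is a dict: "time_s": time; "joint_positions": joint angles; "dq": joint speeds; "effort": joint torques, N m; "eef_pos": TCP position; "tool_rot": TCP orientation; "force": force on the tool from outside, world axes, zero at the start; "moment": the same for the moment, N m; "opening": opening from 0.0 (shut) to 1.0 (fully open).
Only numpy, scipy, OpenCV 4.12 (cv2) and the standard library are available. Lean on these libraries where they do the work, as an engineer would, in place of code of your own. Each camera call takes 0.05 s, during which the arm holds its last target. There are 200 camera calls.

## Task

Water the third drip line: set the drip selector's blank round knob to the third click clockwise from its anticlockwise end stop (it is unmarked and loose on its spindle, so find the stop and count the clicks by feel). Then swing the supply tap's lever fully open, so that the telltale pin of line three, and no other at any time, comes up. Don't wrench the selector round in its spring clip, and leave the pail, planter, peg crate and hand fork where they are.

Things in the scene. Friction and masses are not known exactly. Their poses are not given: they have to be found in the camera images.
- station: Drip-feed station: steel base plate 160 x 360 x 6 mm fixed to the shelf, with white supply pipe, brass tap and a rotary line selector standing in a spring clip. Origin: under the plate's centre, at shelf height. x points to the side of the six outlets, y along the pipe from tap to selector, z up. Selector axis at (0, 70) mm, tap axis at (0, -70) mm of this frame.
- knob_centre (a point): On the selector's vertical axis, 120 mm above the shelf, mid-height of its knob: a round fluted black cylinder, 44 mm across, 108 to 136 mm above the shelf, on a 45 mm skirt (102 to 108), no mark or pointer. The point belongs to the head, not to the knob: its axes are the station's and tell nothing of the knob's turn. Turns anticlockwise (from above) to the end stop, all lines shut.
- head_top (a point): Centre of the selector's flat round grey head, 108 mm across, top 98 mm above the shelf; six flush pins lie on it round the knob. From the anticlockwise stop each click clockwise brings in the next line, 1 to 6. Clicks are about 18 degrees apart; for each the moment rises to 0.2 to 0.25 N m, fades, then drops to nothing as a sprung ball falls into the notch and holds there.
- spindle_end (a point): On the selector's axis at the knob's flat top, 136 mm above the shelf; belongs to the head. The knob is worn loose on the spindle: it rocks freely by a good part of a click (nearly a whole one) before it drives, either way, so hand angles do not tell the line, only felt clicks do. At an end stop, just past its click, the moment goes on rising instead of dropping.
- outlet_elbow (a point): Point on outlet 1's black elbow, 72 mm from the selector's axis, 82 mm above the shelf, moving with the selector's head. The selector's neck sits in a rubber-lined spring clip that gives 0.1 rad (7 mm at this point) for 0.8 N m and springs back; more than 8 mm there counts as wrenched round in its clip.
- tap_lever (a joint): Angle of the supply tap's lever about the tap's vertical axis, rad: 0 = shut (across the pipe, pointing to the station's -x), 1.571 = fully open (along the pipe, pointing to the station's -y, away from the selector). Opens anticlockwise seen from above and stays where it is left (friction 0.12 N m).
- tap_axis (a point): Point on the tap's vertical axis at the height of the lever's grip, 69.5 mm above the shelf; fixed to the station.
- lever_end (a point): On the lever's grip, 60 mm from the tap's axis, at mid-height; moves with the lever, -x points outward along it. The grip is an upright black plastic sleeve 12 mm thick, 50 mm long (32 to 82 mm from the axis) and 22 mm high (58.5 to 80.5 mm above the shelf), free on both sides and underneath.
- pin1 (a joint): Telltale pin of line 1, as pin3, above outlet 1; m, 0 = flush.
- pin2 (a joint): Telltale pin of line 2, as pin3, above outlet 2; m, 0 = flush.
- pin3 (a joint): Telltale pin of line 3, m: a white pin 7.6 mm thick in the selector's top, 43 mm from its axis, above outlet 3 (outlets 1 to 6 follow clockwise seen from above, 18 degrees apart, fan centred on the station's +x). 0 = flush, line without pressure; it rises to about 0.0055 by itself when the tap is fully open and the selector is on this line.
- pin4 (a joint): Telltale pin of line 4, as pin3, above outlet 4; m, 0 = flush.
- pin5 (a joint): Telltale pin of line 5, as pin3, above outlet 5; m, 0 = flush.
- pin6 (a joint): Telltale pin of line 6, as pin3, above outlet 6; m, 0 = flush.
- pail: Bystander: empty blue plastic pail, 200 mm across the rim, 180 mm high, with a wire bail; origin under its centre.
- planter: Bystander: white ceramic planter with a small plant, 136 mm across, 115 mm high (leaves to 185 mm); origin under its centre.
- peg_crate: Bystander: slatted wooden crate of clothes pegs, 120 x 180 x 76 mm; origin under its centre.
- garden_fork: Bystander: green plastic hand fork lying flat, 245 mm long along its x axis (handle to -x), 25 mm high; origin on the shelf under its middle.

How it is judged:
By the outcome, as a careful person would: the job done as asked, in the order asked, and still so for the second after the job is handed in, with the robot touching nothing.
It also fails if it takes over 72 s, if anything falls off the work surface, if the arm or the gripper's body presses on something with over 40 N, if the wrist force passes 120 N, or if a joint passes its speed limit or range.

## Working session

There is one attempt and no reset: what is moved stays moved. The work goes in short steps, Python scripts to look and compute and a tool call to move; the robot and the scene stay as the last step left them, time stands still between calls to the robot, and variables do not carry over. Pictures are saved under pics/ and viewed, about 8 in all and at most 12, crops included, and the job is handed in when it is done.

Besides the shell and the picture viewer there is one more tool, called after "Emit:" as name(argument=value, ...) on one line, values as JSON. move_arm: Moves the arm, as the interface text tells. Its arguments: {"type":"object","properties":{"commands":{"type":"array","items":{"type":"array","items":{"type":"array","items":{"type":"number"}}}},"hand":{"type":"number"},"newtons":{"type":"number"}},"required":["commands"]}

```bash
mkdir -p pics; cat > h.py <<'E'
import numpy as np, cv2, json
from station import arm, viewer
def shot(n, f=None):
    d=viewer.get_image(n)
    if f: cv2.imwrite('pics/'+f, cv2.cvtColor(d['img'],cv2.COLOR_RGB2BGR))
    return d
def ray(d,u,v,z):
    T=np.array(d['extrinsics']); r=T[:3,:3]@[(u-d['cx'])/d['fx'],(v-d['cy'])/d['fy'],1]
    o=T[:3,3]; return o+r*(z-o[2])/r[2]
def proj(d,p):
    T=np.array(d['extrinsics']); c=T[:3,:3].T@(np.array(p)-T[:3,3])
    return d['fx']*c[0]/c[2]+d['cx'], d['fy']*c[1]/c[2]+d['cy']
E
python3 - <<'E'
from h import *
np.set_printoptions(precision=3,suppress=True)
for n in('top','side'):
    d=shot(n,n+'0.png'); print(n,d['fx'],d['cx'],d['cy'],np.array(d['extrinsics']))
print(arm.observe())
E
```

```text
top 402.81514627450736 321.3307417036503 197.59567700269102 [[-0.008 -0.999  0.032  0.397]
 [-1.     0.008  0.012 -0.002]
 [-0.012 -0.032 -0.999  1.35 ]
 [ 0.     0.     0.     1.   ]]
side 496.9648921809174 318.62672018705473 208.2513659367077 [[ 0.811 -0.287  0.51  -0.316]
 [-0.584 -0.413  0.698 -1.038]
 [ 0.011 -0.864 -0.503  0.879]
 [ 0.     0.     0.     1.   ]]
{'time_s': 0.1, 'joint_positions': array([ 1.129,  0.259,  1.536,  0.   ,  1.348, -0.203]), 'dq': array([ 0.001, -0.002, -0.003, -0.001, -0.002,  0.   ]), 'effort': array([  0.001, -44.697, -29.125,  -0.   ,   0.006,  -0.   ]), 'eef_pos': array([0.13 , 0.534, 0.231]), 'tool_rot': array([-0.374, -3.119,  0.003]), 'force': array([ 0.066, -0.197, -0.306]), 'moment': array([-0.035, -0.022,  0.041]), 'opening': 1.0009099272247333}
```

View pics/top0.png

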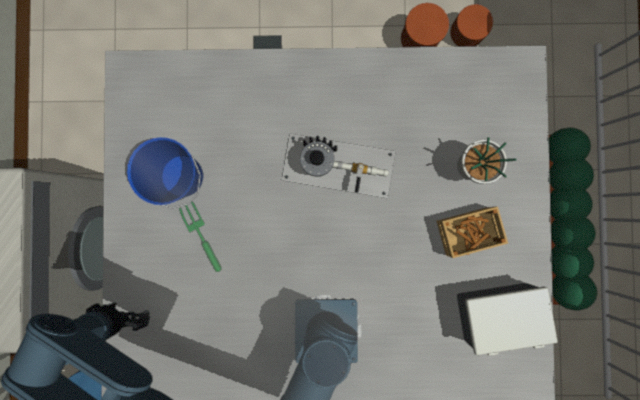

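View pics/side0.png

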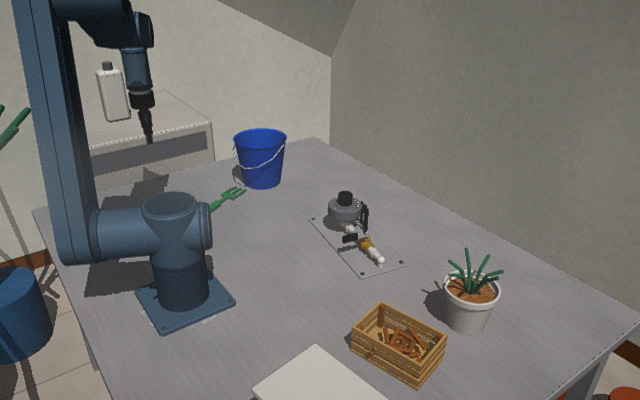

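The top view shows the station plate with corners near (287,135) and (390,197), the knob near (316,157) and the lever near (357,185) pointing toward the robot. The side view agrees, with the knob at (345,197). Next I'll measure these precisely.

```bash
python3 - <<'E'
from h import *
np.set_printoptions(precision=4,suppress=True)
d=shot('top'); im=d['img']; x0,y0,x1,y1=265,115,415,215
c=cv2.resize(im[y0:y1,x0:x1],None,fx=5,fy=5,interpolation=cv2.INTER_CUBIC)
s=shot('side'); c2=cv2.resize(s['img'][175:290,295:415],None,fx=5,fy=5,interpolation=cv2.INTER_CUBIC)
cv2.imwrite('pics/crop_top.png',c[:,:,::-1]); cv2.imwrite('pics/crop_side.png',c2[:,:,::-1])
g=cv2.cvtColor(c,cv2.COLOR_RGB2GRAY)
m=(g<45).astype(np.uint8)
n,l,st,ce=cv2.connectedComponentsWithStats(m)
for i in range(1,n):
    if st[i,4]>60: 
        u,v=ce[i]/5+[x0-.4,y0-.4]; print(st[i],u,v,ray(d,u,v,.136)[:2],ray(d,u,v,.08)[:2],ray(d,u,v,.006)[:2])
E
```

```text
[256 109  18  23 267] 317.2741573033708 138.9565543071161 [0.613 0.024] [0.623  0.0251] [0.6362 0.0267]
[223 113  15  24 294] 310.4414965986395 139.6687074829932 [0.6111 0.0447] [0.621  0.0468] [0.634  0.0496]
[287 117  17  24 239] 323.7916317991632 140.45690376569038 [0.6083 0.0043] [0.618  0.0045] [0.6309 0.0049]
[192 127  19  29 375] 304.44320000000005 142.8832 [0.6015 0.0629] [0.6109 0.0659] [0.6234 0.0699]
[314 132  19  28 315] 329.71301587301593 143.79238095238094 [ 0.598  -0.0136] [ 0.6072 -0.0141] [ 0.6195 -0.0149]
[333 157  24  23 363] 333.89476584022043 148.2396694214876 [ 0.5843 -0.0261] [ 0.593  -0.0273] [ 0.6044 -0.0288]
[ 221  179   71   71 4005] 315.95400749063674 157.33178526841448 [0.5572 0.0284] [0.5646 0.0298] [0.5744 0.0316]
[453 315  19  68 592] 357.03581081081086 184.43243243243245 [ 0.474  -0.0949] [ 0.4776 -0.0992] [ 0.4823 -0.1049]
```

View pics/crop_top.png

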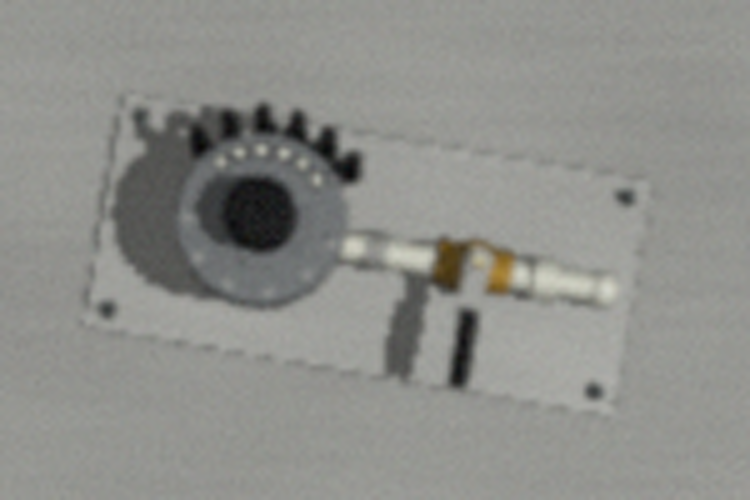

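View pics/crop_side.png

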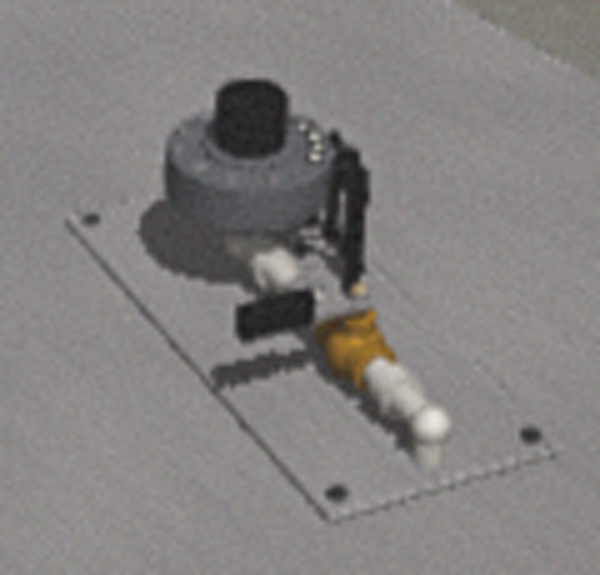

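The crop shows the plate corners at crop pixels (125,95), (650,180), (610,410) and (85,322), with the knob at (260,213). The lever grip runs along (463,310)-(458,386), and all the pins are flush.

```bash
python3 - <<'E'
from h import *
np.set_printoptions(precision=4,suppress=True)
d=shot('top'); s=shot('side')
C=np.array([ray(d,u/5+264.6,v/5+114.6,.006)[:2] for u,v in[(125,95),(650,180),(610,410),(85,322)]])
print(C, 'centre',C.mean(0))
yv=(C[0]-C[1])+(C[3]-C[2]); yv/=np.linalg.norm(yv); xv=np.array([yv[1],-yv[0]]); o=C.mean(0)
print('sizes',np.linalg.norm(C[0]-C[1]),np.linalg.norm(C[1]-C[2]),'yaw deg',np.degrees(np.arctan2(xv[1],xv[0])))
print('sel axis',o+.07*yv,'tap',o-.07*yv,'lever end',o-.07*yv-.06*xv, 'pred lever mid', o-.07*yv-.057*xv)
k=ray(d,315.954,157.33,.122)[:2]; print('knob blob',k,'lever blob',ray(d,357.036,184.43,.0755)[:2])
def pt(x,y,z): return np.r_[o+x*xv+y*yv,z]
# side checks: knob top centre, lever end
for p in (np.r_[k,.136],pt(0,.07,.136),pt(-.057,-.07,.0695)): u,v=proj(s,p); print('side crop',(u-295)*5,(v-175)*5)
# side corners
C2=np.array([ray(s,u/5+294.6,v/5+174.6,.006)[:2] for u,v in[(68,215),(330,520),(555,455)]]); print(C2)
E
```

```text
[[ 0.6552  0.1195]
 [ 0.5945 -0.2316]
 [ 0.4408 -0.2029]
 [ 0.5027  0.1472]] centre [ 0.5483 -0.0419]
sizes 0.35634119332402747 0.1563181845462187 yaw deg -9.91705745507828
sel axis [0.5604 0.027 ] tap [ 0.5363 -0.1109] lever end [ 0.4771 -0.1006] pred lever mid [ 0.4801 -0.1011]
knob blob [0.5591 0.0287] lever blob [ 0.4779 -0.0996]
side crop 243.36609152265055 86.8026796935689
side crop 246.68563063174759 87.31082091655708
side crop 270.4860797226195 308.1505128227633
[[ 0.5021  0.1425]
 [ 0.435  -0.213 ]
 [ 0.582  -0.2418]]
```

Emit:
move_arm(commands=[[[430,-506,0,-115],[430,-506,0,-115],[430,-506,0,-115],[430,-506,0,-115],[430,-506,0,-115],[430,-506,0,-115],[430,-506,0,-115],[430,-506,0,-115],[430,-506,0,-115],[430,-506,0,-115],[430,-506,0,-115],[430,-506,0,-115],[430,-506,0,-115],[430,-506,0,-115],[430,-506,0,-115],[430,-506,0,-115],[430,-506,0,-115],[430,-506,0,-115],[430,-506,0,-115],[430,-506,0,-115]]], hand=0, newtons=20)

```text
time_s: 1.97
eef_pos: [0.5592, 0.0294, 0.2312]
tool_rot: [-2.83, -1.363, 0.001]
force: [-0.4, 0.2, -0.0]
opening: 1.005
```

Emit:
move_arm(commands=[[[0,0,-30,0],[0,0,-60,0],[0,0,-85,0],[0,0,-105,0],[0,0,-115,0],[0,0,-122,0],[0,0,-122,0],[0,0,-122,0],[0,0,-122,0]]])

```text
time_s: 2.72
eef_pos: [0.561, 0.0285, 0.1108]
tool_rot: [2.83, 1.361, 0.003]
force: [-0.2, 0.2, 0.3]
opening: 0.996
```

```bash
cat > ob.py <<'E'
import numpy as np; from station import arm
s=arm.observe(); r=lambda k,n=3: np.round(s[k],n).tolist()
from scipy.spatial.transform import Rotation as R
x=R.from_rotvec(s['tool_rot']).as_matrix()[:,1]
print('t',s['time_s'],'pos',r('eef_pos',4),'yaw',round(np.degrees(np.arctan2(x[1],x[0])),2),'F',r('force',2),'M',r('moment'),'e6',round(s['effort'][5],3),'q6',round(s['joint_positions'][5],3),'op',round(s['opening'],3))
E
date +%s.%N; sleep 4; python3 ob.py; date +%s.%N
```

```text
1796478446.985026381
t 2.7167 pos [0.561, 0.0285, 0.1108] yaw -38.65 F [-0.16, 0.25, 0.3] M [0.005, -0.02, 0.024] e6 -0.002 q6 0.527 op 0.996
1796478451.838196118
```

```bash
date +%s.%N
```

```text
1796478451.973185193
```

Emit:
move_arm(commands=[[[0,0,0,0],[0,0,0,0],[0,0,0,0],[0,0,0,0],[0,0,0,0],[0,0,0,0],[0,0,0,0],[0,0,0,0],[0,0,0,0],[0,0,0,0]]], hand=255, newtons=20)

```text
time_s: 3.55
eef_pos: [0.5617, 0.0275, 0.1104]
tool_rot: [2.829, 1.359, 0.004]
force: [4.3, -4.5, 4.4]
opening: 0.507
```

```bash
python3 ob.py; python3 -c "
from h import *
d=shot('side'); c=cv2.resize(d['img'][110:240,280:410],None,fx=4.5,fy=4.5,interpolation=cv2.INTER_CUBIC); cv2.imwrite('pics/grip.png',c[:,:,::-1])"
```

```text
t 3.55 pos [0.5617, 0.0275, 0.1104] yaw -38.69 F [4.29, -4.48, 4.36] M [-0.624, -0.413, -0.016] e6 0.018 q6 0.527 op 0.507
```

View pics/grip.png

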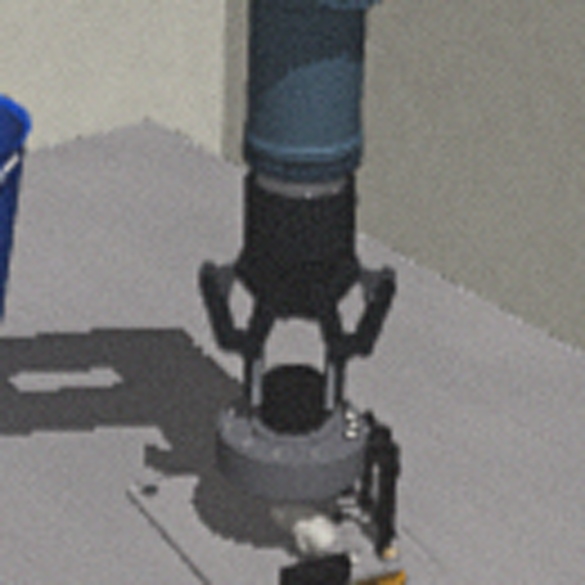

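The side view shows the pads straddling the knob clear of the head, at about (295,400) in the crop. There is about 6 N of side force, so I'll re-centre before turning.

Emit:
move_arm(commands=[[[2,-2,0,0],[2,-2,0,0],[2,-2,0,0],[2,-2,0,0]]])

```text
time_s: 3.93
eef_pos: [0.562, 0.027, 0.1103]
tool_rot: [-2.831, -1.36, -0.001]
force: [-0.6, 0.5, 9.6]
opening: 0.511
```

```bash
python3 ob.py
```

```text
t 3.9333 pos [0.562, 0.027, 0.1103] yaw -38.69 F [-0.59, 0.53, 9.6] M [0.247, 0.349, -0.001] e6 -0.01 q6 0.524 op 0.511
```

Emit:
move_arm(commands=[[[0,0,1.5,0],[0,0,1.5,0],[0,0,1.5,0]]])

```text
time_s: 4.18
eef_pos: [0.5618, 0.0269, 0.1105]
tool_rot: [-2.831, -1.36, 0.0]
force: [1.7, 0.9, -0.6]
opening: 0.507
```

```bash
python3 ob.py
```

```text
t 4.1833 pos [0.5618, 0.0269, 0.1105] yaw -38.69 F [1.67, 0.95, -0.63] M [0.35, -0.199, 0.034] e6 -0.004 q6 0.524 op 0.507
```

Emit:
move_arm(commands=[[[0,0,0,1.5],[0,0,0,3],[0,0,0,3],[0,0,0,3]]])

```text
time_s: 4.52
eef_pos: [0.5617, 0.0269, 0.1105]
tool_rot: [-2.795, -1.432, 0.001]
force: [1.8, 2.0, 0.0]
opening: 0.509
```

```bash
python3 ob.py
```

```text
t 4.5167 pos [0.5617, 0.0269, 0.1105] yaw -35.72 F [1.84, 2.03, 0.05] M [0.512, -0.092, -0.053] e6 -0.085 q6 0.472 op 0.509
```

Emit:
move_arm(commands=[[[0,0,0,1.5],[0,0,0,3],[0,0,0,3],[0,0,0,3]]])

```text
time_s: 4.85
eef_pos: [0.5616, 0.0269, 0.1105]
tool_rot: [-2.757, -1.504, 0.001]
force: [0.6, 3.8, -0.7]
opening: 0.508
```

```bash
python3 ob.py
```

```text
t 4.85 pos [0.5616, 0.0269, 0.1105] yaw -32.75 F [0.59, 3.77, -0.68] M [0.68, 0.079, -0.031] e6 -0.082 q6 0.42 op 0.508
```

Emit:
move_arm(commands=[[[0,1,0,1.5],[0,1,0,3],[0,1,0,3],[0,1,0,3]]])

```text
time_s: 5.18
eef_pos: [0.5616, 0.0273, 0.1105]
tool_rot: [-2.716, -1.578, 0.002]
force: [-0.3, 0.8, -0.0]
opening: 0.508
```

```bash
python3 ob.py
```

```text
t 5.1833 pos [0.5616, 0.0273, 0.1105] yaw -29.71 F [-0.3, 0.84, -0.02] M [0.262, 0.131, -0.057] e6 -0.089 q6 0.369 op 0.508
```

Emit:
move_arm(commands=[[[0,0,0,1.5],[0,0,0,3],[0,0,0,3],[0,0,0,3]]])

```text
time_s: 5.52
eef_pos: [0.5615, 0.0274, 0.1105]
tool_rot: [-2.674, -1.647, 0.002]
force: [-1.0, 1.4, -2.0]
opening: 0.506
```

```bash
python3 ob.py
```

```text
t 5.5167 pos [0.5615, 0.0274, 0.1105] yaw -26.75 F [-0.99, 1.42, -1.97] M [0.325, 0.356, -0.081] e6 -0.153 q6 0.317 op 0.506
```

Emit:
move_arm(commands=[[[0,0,0,1.5],[0,0,0,3],[0,0,0,3],[0,0,0,3]]])

```text
time_s: 5.85
eef_pos: [0.5615, 0.0275, 0.1105]
tool_rot: [-2.631, -1.716, 0.001]
force: [-2.1, 2.4, -1.7]
opening: 0.504
```

```bash
python3 ob.py
```

```text
t 5.85 pos [0.5615, 0.0275, 0.1105] yaw -23.78 F [-2.12, 2.42, -1.66] M [0.446, 0.507, -0.279] e6 -0.294 q6 0.265 op 0.504
```

Emit:
move_arm(commands=[[[0,0,0,1.5],[0,0,0,3],[0,0,0,3],[0,0,0,3]]])

```text
time_s: 6.18
eef_pos: [0.5615, 0.0275, 0.1105]
tool_rot: [-2.585, -1.784, 0.002]
force: [-2.9, 1.8, -1.0]
opening: 0.508
```

```bash
python3 ob.py
```

```text
t 6.1833 pos [0.5615, 0.0275, 0.1105] yaw -20.76 F [-2.9, 1.81, -0.99] M [0.473, 0.749, -0.121] e6 -0.159 q6 0.213 op 0.508
```

Emit:
move_arm(commands=[[[0,0,0,1.5],[0,0,0,3],[0,0,0,3],[0,0,0,3]]])

```text
time_s: 6.52
eef_pos: [0.5612, 0.0275, 0.1105]
tool_rot: [-2.537, -1.851, 0.002]
force: [-4.4, 1.8, -0.8]
opening: 0.506
```

```bash
python3 ob.py
```

```text
t 6.5167 pos [0.5612, 0.0275, 0.1105] yaw -17.76 F [-4.41, 1.76, -0.8] M [0.361, 1.04, -0.009] e6 -0.09 q6 0.161 op 0.506
```

Emit:
move_arm(commands=[[[0,0,0,1.5],[0,0,0,3],[0,0,0,3],[0,0,0,3]]])

```text
time_s: 6.85
eef_pos: [0.5611, 0.0275, 0.1105]
tool_rot: [-2.487, -1.917, 0.003]
force: [-4.9, 1.3, -1.0]
opening: 0.51
```

```bash
python3 ob.py
```

```text
t 6.85 pos [0.5611, 0.0275, 0.1105] yaw -14.75 F [-4.94, 1.33, -1.01] M [0.315, 1.091, 0.026] e6 -0.066 q6 0.108 op 0.51
```

Emit:
move_arm(commands=[[[-1.5,0,0,1.5],[-1.5,0,0,3],[-1.5,0,0,3],[-1.5,0,0,3]]])

```text
time_s: 7.18
eef_pos: [0.5606, 0.0275, 0.1106]
tool_rot: [-2.437, -1.982, -0.0]
force: [-1.9, 2.2, -3.8]
opening: 0.506
```

```bash
python3 ob.py
```

```text
t 7.1833 pos [0.5606, 0.0275, 0.1106] yaw -11.77 F [-1.92, 2.15, -3.84] M [0.33, 0.48, 0.005] e6 -0.079 q6 0.056 op 0.506
```

Emit:
move_arm(commands=[[[0,0,0,1.5],[0,0,0,3],[0,0,0,3],[0,0,0,3]]])

```text
time_s: 7.52
eef_pos: [0.5605, 0.0275, 0.1106]
tool_rot: [-2.385, -2.045, 0.0]
force: [-2.3, 2.1, -3.2]
opening: 0.506
```

```bash
python3 ob.py
```

```text
t 7.5167 pos [0.5605, 0.0275, 0.1106] yaw -8.78 F [-2.33, 2.09, -3.16] M [0.453, 0.532, -0.094] e6 -0.152 q6 0.003 op 0.506
```

Emit:
move_arm(commands=[[[0,0,0,1.5],[0,0,0,3],[0,0,0,3],[0,0,0,3]]])

```text
time_s: 7.85
eef_pos: [0.5604, 0.0276, 0.1106]
tool_rot: [-2.33, -2.106, 0.0]
force: [-1.8, 2.8, -4.4]
opening: 0.509
```

```bash
python3 ob.py
```

```text
t 7.85 pos [0.5604, 0.0276, 0.1106] yaw -5.79 F [-1.85, 2.85, -4.4] M [0.559, 0.596, -0.199] e6 -0.295 q6 -0.049 op 0.509
```

Emit:
move_arm(commands=[[[0,0,0,1.5],[0,0,0,2],[0,0,0,2],[0,0,0,2]]])

```text
time_s: 8.18
eef_pos: [0.5604, 0.0275, 0.1106]
tool_rot: [-2.292, -2.147, 0.0]
force: [-1.2, 4.1, -5.2]
opening: 0.507
```

```bash
python3 ob.py
```

```text
t 8.1833 pos [0.5604, 0.0275, 0.1106] yaw -3.74 F [-1.17, 4.08, -5.23] M [0.659, 0.633, -0.182] e6 -0.176 q6 -0.085 op 0.507
```

Emit:
move_arm(commands=[[[0,0.5,-0.5,1.5],[0,0.5,-0.5,3],[0,0.5,-0.5,3],[0,0.5,-0.5,3]]])

```text
time_s: 8.52
eef_pos: [0.5602, 0.0276, 0.1105]
tool_rot: [-2.236, -2.207, 0.001]
force: [-4.5, 0.6, -1.3]
opening: 0.509
```

```bash
python3 ob.py
```

```text
t 8.5167 pos [0.5602, 0.0276, 0.1105] yaw -0.74 F [-4.55, 0.59, -1.32] M [0.189, 1.056, 0.076] e6 -0.092 q6 -0.136 op 0.509
```

Emit:
move_arm(commands=[[[0,0,0,1.5],[0,0,0,3],[0,0,0,3],[0,0,0,3]]])

```text
time_s: 8.85
eef_pos: [0.5601, 0.0276, 0.1105]
tool_rot: [-2.177, -2.265, 0.002]
force: [-4.7, 0.5, -1.0]
opening: 0.51
```

```bash
python3 ob.py
```

```text
t 8.85 pos [0.5601, 0.0276, 0.1105] yaw 2.27 F [-4.69, 0.54, -0.99] M [0.17, 1.193, -0.022] e6 -0.066 q6 -0.188 op 0.51
```

Emit:
move_arm(commands=[[[-1,0,0,1.5],[-1,0,0,3],[-1,0,0,3],[-1,0,0,3]]])

```text
time_s: 9.18
eef_pos: [0.5597, 0.0276, 0.1105]
tool_rot: [2.117, 2.32, -0.0]
force: [-2.6, 0.0, -1.0]
opening: 0.511
```

```bash
python3 ob.py
```

```text
t 9.1833 pos [0.5597, 0.0276, 0.1105] yaw 5.24 F [-2.56, 0.01, -1.03] M [0.015, 0.889, -0.043] e6 -0.085 q6 -0.241 op 0.511
```

Emit:
move_arm(commands=[[[0,0,0,1.5],[0,0,0,3],[0,0,0,3],[0,0,0,3]]])

```text
time_s: 9.52
eef_pos: [0.5596, 0.0277, 0.1105]
tool_rot: [2.056, 2.375, -0.0]
force: [-4.6, -0.6, -0.7]
opening: 0.506
```

```bash
python3 ob.py
```

```text
t 9.5167 pos [0.5596, 0.0277, 0.1105] yaw 8.23 F [-4.59, -0.55, -0.72] M [-0.004, 1.035, -0.025] e6 -0.094 q6 -0.293 op 0.506
```

Emit:
move_arm(commands=[[[-1,0,0,1.5],[-1,0,0,3],[-1,0,0,3],[-1,0,0,3]]])

```text
time_s: 9.85
eef_pos: [0.5593, 0.0277, 0.1105]
tool_rot: [1.993, 2.427, 0.001]
force: [-0.7, 0.6, -1.4]
opening: 0.502
```

```bash
python3 ob.py
```

```text
t 9.85 pos [0.5593, 0.0277, 0.1105] yaw 11.21 F [-0.67, 0.64, -1.44] M [0.028, 0.58, -0.188] e6 -0.256 q6 -0.345 op 0.502
```

Emit:
move_arm(commands=[[[0,0,0,1.5],[0,0,0,2.5],[0,0,0,2.5],[0,0,0,2.5]]])

```text
time_s: 10.18
eef_pos: [0.5592, 0.0277, 0.1105]
tool_rot: [1.939, 2.471, 0.001]
force: [0.4, -0.5, -1.9]
opening: 0.502
```

```bash
python3 ob.py
```

```text
t 10.1833 pos [0.5592, 0.0277, 0.1105] yaw 13.76 F [0.38, -0.53, -1.88] M [-0.064, 0.429, -0.201] e6 -0.235 q6 -0.39 op 0.502
```

Emit:
move_arm(commands=[[[0,0,0,1.5],[0,0,0,3],[0,0,0,3],[0,0,0,3]]])

```text
time_s: 10.52
eef_pos: [0.559, 0.0276, 0.1105]
tool_rot: [1.873, 2.521, 0.0]
force: [0.1, -1.4, -2.1]
opening: 0.508
```

```bash
python3 ob.py
```

```text
t 10.5167 pos [0.559, 0.0276, 0.1105] yaw 16.76 F [0.07, -1.37, -2.1] M [-0.264, 0.378, 0.001] e6 -0.077 q6 -0.442 op 0.508
```

Emit:
move_arm(commands=[[[0,0,0,1.5],[0,0,0,2.5],[0,0,0,2.5],[0,0,0,2.5]]])

```text
time_s: 10.85
eef_pos: [0.5587, 0.0277, 0.1105]
tool_rot: [1.818, 2.561, -0.0]
force: [-0.9, -2.8, 0.6]
opening: 0.507
```

```bash
python3 ob.py
```

```text
t 10.85 pos [0.5587, 0.0277, 0.1105] yaw 19.27 F [-0.9, -2.79, 0.57] M [-0.397, 0.446, -0.023] e6 -0.056 q6 -0.486 op 0.507
```

Emit:
move_arm(commands=[[[0,-0.5,0,1.5],[0,-0.5,0,3],[0,-0.5,0,3],[0,-0.5,0,3]]])

```text
time_s: 11.18
eef_pos: [0.5586, 0.0275, 0.1105]
tool_rot: [1.751, 2.608, 0.0]
force: [-1.1, -0.8, 0.7]
opening: 0.508
```

```bash
python3 ob.py
```

```text
t 11.1833 pos [0.5586, 0.0275, 0.1105] yaw 22.25 F [-1.11, -0.81, 0.71] M [-0.224, 0.435, -0.014] e6 -0.083 q6 -0.539 op 0.508
```

Emit:
move_arm(commands=[[[0,0,0,1.5],[0,0,0,3],[0,0,0,3],[0,0,0,3]]])

```text
time_s: 11.52
eef_pos: [0.5585, 0.0274, 0.1105]
tool_rot: [1.682, 2.653, -0.0]
force: [-1.6, -1.1, 2.1]
opening: 0.506
```

```bash
python3 ob.py
```

```text
t 11.5167 pos [0.5585, 0.0274, 0.1105] yaw 25.24 F [-1.57, -1.07, 2.09] M [-0.242, 0.579, -0.041] e6 -0.082 q6 -0.591 op 0.506
```

Emit:
move_arm(commands=[[[0,0,0,1.5],[0,0,0,3],[0,0,0,3],[0,0,0,3]]])

```text
time_s: 11.85
eef_pos: [0.5584, 0.0274, 0.1104]
tool_rot: [-1.613, -2.696, 0.0]
force: [-3.2, -0.1, 3.3]
opening: 0.507
```

```bash
python3 ob.py
```

```text
t 11.85 pos [0.5584, 0.0274, 0.1104] yaw 28.22 F [-3.15, -0.11, 3.26] M [-0.354, 0.758, -0.114] e6 -0.205 q6 -0.643 op 0.507
```

Emit:
move_arm(commands=[[[0,0,0,1.5],[0,0,0,2.5],[0,0,0,2.5],[0,0,0,2.5]]])

```text
time_s: 12.18
eef_pos: [0.5585, 0.0274, 0.1105]
tool_rot: [-1.553, -2.731, 0.0]
force: [-2.9, -0.5, 3.8]
opening: 0.505
```

```bash
python3 ob.py
```

```text
t 12.1833 pos [0.5585, 0.0274, 0.1105] yaw 30.75 F [-2.9, -0.46, 3.76] M [-0.385, 0.891, -0.236] e6 -0.288 q6 -0.687 op 0.505
```

Emit:
move_arm(commands=[[[-0.5,0,0.3,1.5],[-0.5,0,0.3,2],[-0.5,0,0.3,2],[-0.5,0,0.3,2]]])

```text
time_s: 12.52
eef_pos: [0.5583, 0.0273, 0.1105]
tool_rot: [1.504, 2.758, -0.0]
force: [-1.2, -1.3, 0.3]
opening: 0.505
```

```bash
python3 ob.py
```

```text
t 12.5167 pos [0.5583, 0.0273, 0.1105] yaw 32.77 F [-1.25, -1.25, 0.33] M [-0.448, 0.444, -0.154] e6 -0.148 q6 -0.723 op 0.505
```

Emit:
move_arm(commands=[[[0,0,0,1.5],[0,0,0,2],[0,0,0,2],[0,0,0,2]]])

```text
time_s: 12.85
eef_pos: [0.5582, 0.0272, 0.1105]
tool_rot: [1.456, 2.784, -0.0]
force: [-1.3, -2.7, -0.6]
opening: 0.506
```

```bash
python3 ob.py
```

```text
t 12.85 pos [0.5582, 0.0272, 0.1105] yaw 34.78 F [-1.33, -2.68, -0.6] M [-0.591, 0.477, 0.03] e6 -0.048 q6 -0.758 op 0.506
```

Emit:
move_arm(commands=[[[0,-0.5,0,1.5],[0,-0.5,0,3],[0,-0.5,0,3],[0,-0.5,0,3]]])

```text
time_s: 13.18
eef_pos: [0.5579, 0.027, 0.1105]
tool_rot: [-1.383, -2.82, -0.0]
force: [-2.0, -1.3, 0.0]
opening: 0.505
```

```bash
python3 ob.py
```

```text
t 13.1833 pos [0.5579, 0.027, 0.1105] yaw 37.75 F [-1.97, -1.34, 0.03] M [-0.326, 0.464, -0.026] e6 -0.087 q6 -0.81 op 0.505
```

Emit:
move_arm(commands=[[[0,0,0,1.5],[0,0,0,3],[0,0,0,3],[0,0,0,3]]])

```text
time_s: 13.52
eef_pos: [0.5578, 0.0269, 0.1105]
tool_rot: [-1.309, -2.855, 0.0]
force: [-2.1, -1.0, 0.5]
opening: 0.505
```

```bash
python3 ob.py
```

```text
t 13.5167 pos [0.5578, 0.0269, 0.1105] yaw 40.74 F [-2.07, -1.05, 0.54] M [-0.478, 0.592, 0.05] e6 -0.085 q6 -0.862 op 0.505
```

Emit:
move_arm(commands=[[[0,0,0,1.5],[0,0,0,3],[0,0,0,3],[0,0,0,3]]])

```text
time_s: 13.85
eef_pos: [0.5578, 0.0268, 0.1105]
tool_rot: [-1.234, -2.888, 0.001]
force: [-3.1, -2.8, -0.7]
opening: 0.502
```

```bash
python3 ob.py
```

```text
t 13.85 pos [0.5578, 0.0268, 0.1105] yaw 43.73 F [-3.06, -2.84, -0.74] M [-0.568, 0.749, 0.045] e6 -0.086 q6 -0.915 op 0.502
```

Emit:
move_arm(commands=[[[0,0,0,1.5],[0,0,0,2.5],[0,0,0,2.5],[0,0,0,2.5]]])

```text
time_s: 14.18
eef_pos: [0.5577, 0.0268, 0.1105]
tool_rot: [-1.17, -2.915, 0.0]
force: [-3.6, -2.3, 0.6]
opening: 0.509
```

```bash
python3 ob.py
```

```text
t 14.1833 pos [0.5577, 0.0268, 0.1105] yaw 46.25 F [-3.56, -2.26, 0.56] M [-0.679, 0.899, -0.178] e6 -0.185 q6 -0.959 op 0.509
```

Emit:
move_arm(commands=[[[-0.5,-0.5,0,1.5],[-0.5,-0.5,0,2.5],[-0.5,-0.5,0,2.5],[-0.5,-0.5,0,2.5]]])

```text
time_s: 14.52
eef_pos: [0.5576, 0.0266, 0.1105]
tool_rot: [-1.106, -2.94, -0.001]
force: [-2.6, -0.3, -1.4]
opening: 0.504
```

```bash
python3 ob.py
```

```text
t 14.5167 pos [0.5576, 0.0266, 0.1105] yaw 48.76 F [-2.55, -0.33, -1.39] M [-0.345, 0.574, -0.331] e6 -0.349 q6 -1.004 op 0.504
```

Emit:
move_arm(commands=[[[0,0,0,1.5],[0,0,0,2],[0,0,0,2],[0,0,0,2]]])

```text
time_s: 14.85
eef_pos: [0.5576, 0.0265, 0.1105]
tool_rot: [-1.055, -2.959, -0.0]
force: [-2.7, 0.5, -2.8]
opening: 0.503
```

```bash
python3 ob.py
```

```text
t 14.85 pos [0.5576, 0.0265, 0.1105] yaw 50.75 F [-2.67, 0.49, -2.75] M [-0.407, 0.67, -0.583] e6 -0.563 q6 -1.038 op 0.503
```

The moment has risen to 0.58 N m without dropping, against at most 0.28 for the four clicks before it, so this is the anticlockwise stop. I'll reverse now, counting clicks clockwise.

Emit:
move_arm(commands=[[[0,0,0.3,-3],[0,0,0.3,-6],[0,0,0.3,-9],[0,0,0.3,-9],[0,0,0.3,-9]]])

```text
time_s: 15.27
eef_pos: [0.5577, 0.0267, 0.1106]
tool_rot: [-1.28, -2.869, -0.001]
force: [-0.4, 1.2, -5.2]
opening: 0.509
```

```bash
python3 ob.py
```

```text
t 15.2667 pos [0.5577, 0.0267, 0.1106] yaw 41.91 F [-0.44, 1.15, -5.22] M [0.035, 0.244, -0.014] e6 0.178 q6 -0.884 op 0.509
```

Emit:
move_arm(commands=[[[0,0,0,-2],[0,0,0,-4],[0,0,0,-4],[0,0,0,-4]]])

```text
time_s: 15.6
eef_pos: [0.5578, 0.0268, 0.1106]
tool_rot: [1.379, 2.823, 0.001]
force: [1.2, 1.5, -6.7]
opening: 0.505
```

```bash
python3 ob.py
```

```text
t 15.6 pos [0.5578, 0.0268, 0.1106] yaw 37.93 F [1.2, 1.47, -6.73] M [0.229, -0.035, 0.023] e6 0.107 q6 -0.815 op 0.505
```

Emit:
move_arm(commands=[[[0,0,0,-1.5],[0,0,0,-3],[0,0,0,-3],[0,0,0,-3]]])

```text
time_s: 15.93
eef_pos: [0.5578, 0.0268, 0.1106]
tool_rot: [1.453, 2.786, 0.001]
force: [2.0, 3.3, -8.5]
opening: 0.504
```

```bash
python3 ob.py
```

```text
t 15.9333 pos [0.5578, 0.0268, 0.1106] yaw 34.92 F [2.0, 3.27, -8.49] M [0.462, -0.236, 0.026] e6 0.08 q6 -0.762 op 0.504
```

Emit:
move_arm(commands=[[[0.5,0.5,-0.8,-1.5],[0.5,0.5,-0.8,-3],[0.5,0.5,-0.8,-3],[0.5,0.5,-0.8,-3]]])

```text
time_s: 16.27
eef_pos: [0.5581, 0.0269, 0.1105]
tool_rot: [1.525, 2.746, 0.0]
force: [-0.7, 1.9, -1.4]
opening: 0.508
```

```bash
python3 ob.py
```

```text
t 16.2667 pos [0.5581, 0.0269, 0.1105] yaw 31.92 F [-0.72, 1.9, -1.39] M [0.234, 0.331, 0.012] e6 0.074 q6 -0.709 op 0.508
```

Emit:
move_arm(commands=[[[0,0,0,-1.5],[0,0,0,-3],[0,0,0,-3],[0,0,0,-3]]])

```text
time_s: 16.6
eef_pos: [0.5582, 0.027, 0.1105]
tool_rot: [1.596, 2.705, 0.001]
force: [-0.8, 2.2, 0.1]
opening: 0.512
```

```bash
python3 ob.py
```

```text
t 16.6 pos [0.5582, 0.027, 0.1105] yaw 28.92 F [-0.82, 2.2, 0.05] M [0.277, 0.34, -0.006] e6 0.075 q6 -0.656 op 0.512
```

Emit:
move_arm(commands=[[[0,0,0,-1.5],[0,0,0,-3],[0,0,0,-3],[0,0,0,-3]]])

```text
time_s: 16.93
eef_pos: [0.5584, 0.027, 0.1105]
tool_rot: [1.666, 2.662, 0.001]
force: [-0.6, 1.8, 1.6]
opening: 0.504
```

```bash
python3 ob.py
```

```text
t 16.9333 pos [0.5584, 0.027, 0.1105] yaw 25.92 F [-0.55, 1.84, 1.64] M [0.318, 0.293, 0.089] e6 0.161 q6 -0.604 op 0.504
```

Emit:
move_arm(commands=[[[0,0,0,-1.5],[0,0,0,-2.5],[0,0,0,-2.5],[0,0,0,-2.5]]])

```text
time_s: 17.27
eef_pos: [0.5585, 0.0268, 0.1105]
tool_rot: [1.725, 2.625, 0.001]
force: [0.8, 2.8, 1.1]
opening: 0.508
```

```bash
python3 ob.py
```

```text
t 17.2667 pos [0.5585, 0.0268, 0.1105] yaw 23.38 F [0.76, 2.83, 1.14] M [0.337, 0.08, 0.27] e6 0.267 q6 -0.56 op 0.508
```

Emit:
move_arm(commands=[[[0,0,0,-1.5],[0,0,0,-2],[0,0,0,-2],[0,0,0,-2]]])

```text
time_s: 17.6
eef_pos: [0.5586, 0.0269, 0.1105]
tool_rot: [1.771, 2.594, 0.001]
force: [2.0, 2.4, 1.6]
opening: 0.507
```

```bash
python3 ob.py
```

```text
t 17.6 pos [0.5586, 0.0269, 0.1105] yaw 21.36 F [2.05, 2.38, 1.6] M [0.304, -0.057, 0.202] e6 0.224 q6 -0.524 op 0.507
```

Emit:
move_arm(commands=[[[0,0,0,-1.5],[0,0,0,-2],[0,0,0,-2],[0,0,0,-2]]])

```text
time_s: 17.93
eef_pos: [0.5587, 0.027, 0.1105]
tool_rot: [1.816, 2.562, 0.001]
force: [3.2, 3.4, 2.4]
opening: 0.504
```

```bash
python3 ob.py
```

```text
t 17.9333 pos [0.5587, 0.027, 0.1105] yaw 19.35 F [3.18, 3.43, 2.35] M [0.523, -0.294, 0.022] e6 0.087 q6 -0.489 op 0.504
```

Emit:
move_arm(commands=[[[0.6,0.6,0,-2],[0.6,0.6,0,-4],[0.6,0.6,0,-5],[0.6,0.6,0,-5]]])

```text
time_s: 18.27
eef_pos: [0.5589, 0.0274, 0.1104]
tool_rot: [1.927, 2.48, 0.0]
force: [0.4, 1.7, 5.3]
opening: 0.503
```

```bash
python3 ob.py
```

```text
t 18.2667 pos [0.5589, 0.0274, 0.1104] yaw 14.31 F [0.38, 1.73, 5.32] M [0.364, -0.017, 0.054] e6 0.293 q6 -0.4 op 0.503
```

Emit:
move_arm(commands=[[[0,0,0,-1.5],[0,0,0,-3],[0,0,0,-3],[0,0,0,-3]]])

```text
time_s: 18.6
eef_pos: [0.559, 0.0274, 0.1104]
tool_rot: [1.989, 2.431, 0.001]
force: [1.9, 1.5, 5.0]
opening: 0.5
```

```bash
python3 ob.py
```

```text
t 18.6 pos [0.559, 0.0274, 0.1104] yaw 11.4 F [1.87, 1.49, 4.97] M [0.372, -0.18, -0.002] e6 0.083 q6 -0.349 op 0.5
```

Emit:
move_arm(commands=[[[0,0,0,-1.5],[0,0,0,-3],[0,0,0,-3],[0,0,0,-3]]])

```text
time_s: 18.93
eef_pos: [0.5591, 0.0274, 0.1104]
tool_rot: [2.052, 2.378, 0.001]
force: [1.9, 2.7, 5.3]
opening: 0.509
```

```bash
python3 ob.py
```

```text
t 18.9333 pos [0.5591, 0.0274, 0.1104] yaw 8.41 F [1.89, 2.7, 5.26] M [0.327, -0.302, 0.005] e6 0.122 q6 -0.297 op 0.509
```

Emit:
move_arm(commands=[[[0.3,0.3,0.4,-1.5],[0.3,0.3,0.4,-2.5],[0.3,0.3,0.4,-2.5],[0.3,0.3,0.4,-2.5]]])

```text
time_s: 19.27
eef_pos: [0.5592, 0.0275, 0.1104]
tool_rot: [2.104, 2.332, -0.0]
force: [3.6, 0.1, 2.9]
opening: 0.505
```

```bash
python3 ob.py
```

```text
t 19.2667 pos [0.5592, 0.0275, 0.1104] yaw 5.88 F [3.58, 0.06, 2.94] M [-0.015, -0.474, 0.235] e6 0.273 q6 -0.252 op 0.505
```

Emit:
move_arm(commands=[[[0,0,0,-1.5],[0,0,0,-2.5],[0,0,0,-2.5],[0,0,0,-2.5]]])

```text
time_s: 19.6
eef_pos: [0.5594, 0.0276, 0.1105]
tool_rot: [2.155, 2.285, 0.0]
force: [5.9, -1.8, -0.8]
opening: 0.505
```

```bash
python3 ob.py
```

```text
t 19.6 pos [0.5594, 0.0276, 0.1105] yaw 3.36 F [5.89, -1.8, -0.82] M [-0.127, -0.72, 0.194] e6 0.209 q6 -0.208 op 0.505
```

Emit:
move_arm(commands=[[[0,0,0,-1.5],[0,0,0,-2],[0,0,0,-2],[0,0,0,-2]]])

```text
time_s: 19.93
eef_pos: [0.5595, 0.0276, 0.1105]
tool_rot: [2.195, 2.247, 0.001]
force: [5.1, -0.6, 1.3]
opening: 0.506
```

```bash
python3 ob.py
```

```text
t 19.9333 pos [0.5595, 0.0276, 0.1105] yaw 1.34 F [5.13, -0.59, 1.3] M [-0.113, -0.723, 0.094] e6 0.079 q6 -0.173 op 0.506
```

Emit:
move_arm(commands=[[[1,0,0,-1.5],[1,0,0,-3],[1,0,0,-3],[1,0,0,-3]]])

```text
time_s: 20.27
eef_pos: [0.5597, 0.0278, 0.1105]
tool_rot: [-2.252, -2.189, 0.0]
force: [3.3, -0.2, 2.7]
opening: 0.508
```

```bash
python3 ob.py
```

```text
t 20.2667 pos [0.5597, 0.0278, 0.1105] yaw -1.63 F [3.25, -0.18, 2.65] M [-0.059, -0.361, 0.035] e6 0.09 q6 -0.121 op 0.508
```

Emit:
move_arm(commands=[[[0,0,0,-1.5],[0,0,0,-3],[0,0,0,-3],[0,0,0,-3]]])

```text
time_s: 20.6
eef_pos: [0.5599, 0.0278, 0.1105]
tool_rot: [-2.309, -2.13, 0.0]
force: [3.7, -0.7, 1.9]
opening: 0.502
```

```bash
python3 ob.py
```

```text
t 20.6 pos [0.5599, 0.0278, 0.1105] yaw -4.6 F [3.74, -0.74, 1.94] M [-0.045, -0.41, 0.014] e6 0.087 q6 -0.069 op 0.502
```

Emit:
move_arm(commands=[[[0,0,0,-1.5],[0,0,0,-3],[0,0,0,-3],[0,0,0,-3]]])

```text
time_s: 20.93
eef_pos: [0.56, 0.0278, 0.1105]
tool_rot: [2.364, 2.069, 0.0]
force: [4.2, -1.1, 1.8]
opening: 0.505
```

```bash
python3 ob.py
```

```text
t 20.9333 pos [0.56, 0.0278, 0.1105] yaw -7.6 F [4.2, -1.13, 1.76] M [-0.084, -0.517, 0.048] e6 0.087 q6 -0.017 op 0.505
```

Emit:
move_arm(commands=[[[0.8,0,0,-1.5],[0.8,0,0,-3],[0.8,0,0,-3],[0.8,0,0,-3]]])

```text
time_s: 21.27
eef_pos: [0.5603, 0.0277, 0.1104]
tool_rot: [-2.416, -2.007, 0.001]
force: [1.2, -1.4, 3.0]
opening: 0.507
```

```bash
python3 ob.py
```

```text
t 21.2667 pos [0.5603, 0.0277, 0.1104] yaw -10.58 F [1.15, -1.45, 3.01] M [-0.202, -0.181, 0.118] e6 0.212 q6 0.036 op 0.507
```

Emit:
move_arm(commands=[[[0,0,0,-1.5],[0,0,0,-2.5],[0,0,0,-2.5],[0,0,0,-2.5]]])

```text
time_s: 21.6
eef_pos: [0.5606, 0.0276, 0.1105]
tool_rot: [-2.461, -1.953, 0.001]
force: [1.5, -2.1, 2.8]
opening: 0.508
```

```bash
python3 ob.py
```

```text
t 21.6 pos [0.5606, 0.0276, 0.1105] yaw -13.11 F [1.49, -2.12, 2.83] M [-0.338, -0.106, 0.297] e6 0.305 q6 0.08 op 0.508
```

Emit:
move_arm(commands=[[[0,0,0,-1.5],[0,0,0,-2],[0,0,0,-2],[0,0,0,-2]]])

```text
time_s: 21.93
eef_pos: [0.5607, 0.0277, 0.1105]
tool_rot: [-2.495, -1.909, 0.0]
force: [2.0, -2.9, 1.9]
opening: 0.504
```

```bash
python3 ob.py
```

```text
t 21.9333 pos [0.5607, 0.0277, 0.1105] yaw -15.14 F [2.03, -2.9, 1.91] M [-0.327, -0.109, 0.116] e6 0.152 q6 0.115 op 0.504
```

Emit:
move_arm(commands=[[[0,0,0,-1.5],[0,0,0,-2],[0,0,0,-2],[0,0,0,-2]]])

```text
time_s: 22.27
eef_pos: [0.5608, 0.0278, 0.1104]
tool_rot: [-2.528, -1.865, -0.0]
force: [2.7, -1.5, 2.3]
opening: 0.502
```

```bash
python3 ob.py
```

```text
t 22.2667 pos [0.5608, 0.0278, 0.1104] yaw -17.15 F [2.69, -1.47, 2.26] M [-0.295, -0.283, 0.037] e6 0.035 q6 0.15 op 0.502
```

Emit:
move_arm(commands=[[[0,0,0,-1.5],[0,0,0,-2],[0,0,0,-2],[0,0,0,-2]]])

```text
time_s: 22.6
eef_pos: [0.5608, 0.0278, 0.1105]
tool_rot: [-2.56, -1.821, -0.0]
force: [2.8, -2.4, 0.9]
opening: 0.505
```

```bash
python3 ob.py
```

```text
t 22.6 pos [0.5608, 0.0278, 0.1105] yaw -19.14 F [2.79, -2.41, 0.89] M [-0.352, -0.361, -0.056] e6 0.035 q6 0.185 op 0.505
```

The third clockwise click dropped at a yaw of about -16°, and the knob has been moment-free since. I'll release it and rise.

Emit:
move_arm(commands=[[[0,0,0,0],[0,0,0,0],[0,0,0,0],[0,0,0,0],[0,0,0,0],[0,0,0,0],[0,0,0,0],[0,0,0,0],[0,0,20,0],[0,0,50,0],[0,0,80,0],[0,0,100,0],[0,0,100,0],[0,0,100,0]]], hand=0)

```text
time_s: 23.77
eef_pos: [0.5615, 0.0277, 0.2119]
tool_rot: [2.559, 1.819, 0.004]
force: [-0.5, -0.3, -0.2]
opening: 1.0
```

```bash
python3 ob.py
```

```text
t 23.7667 pos [0.5615, 0.0277, 0.2119] yaw -19.18 F [-0.51, -0.27, -0.25] M [-0.002, 0.05, 0.01] e6 -0.0 q6 0.186 op 1.0
```

Emit:
move_arm(commands=[[[-25,-30,0,3],[-50,-60,0,6],[-75.5,-89,0,9],[-75.5,-89,0,9],[-75.5,-89,0,9],[-75.5,-89,0,9],[-75.5,-89,0,9],[-75.5,-89,0,9],[-75.5,-89,0,9],[-75.5,-89,0,9]]], hand=255)

```text
time_s: 24.6
eef_pos: [0.4856, -0.0605, 0.2103]
tool_rot: [-2.408, -2.017, 0.0]
force: [0.9, -0.4, -0.3]
opening: 0.001
```

Emit:
move_arm(commands=[[[0,0,-35,0],[0,0,-70,0],[0,0,-100,0],[0,0,-125,0],[0,0,-140,0],[0,0,-149,0],[0,0,-149,0],[0,0,-149,0],[0,0,-149,0]]])

```text
time_s: 25.35
eef_pos: [0.4863, -0.0614, 0.0626]
tool_rot: [2.408, 2.015, 0.002]
force: [0.3, 1.2, -0.1]
opening: 0.003
```

```bash
python3 ob.py;  python3 -c "
from h import *
d=shot('side'); c=cv2.resize(d['img'][150:280,270:420],None,fx=4.5,fy=4.5,interpolation=cv2.INTER_CUBIC); cv2.imwrite('pics/lev.png',c[:,:,::-1])"
```

```text
t 25.35 pos [0.4863, -0.0614, 0.0626] yaw -10.16 F [0.32, 1.15, -0.14] M [-0.003, -0.06, -0.023] e6 0.001 q6 -0.176 op 0.003
```

View pics/lev.png

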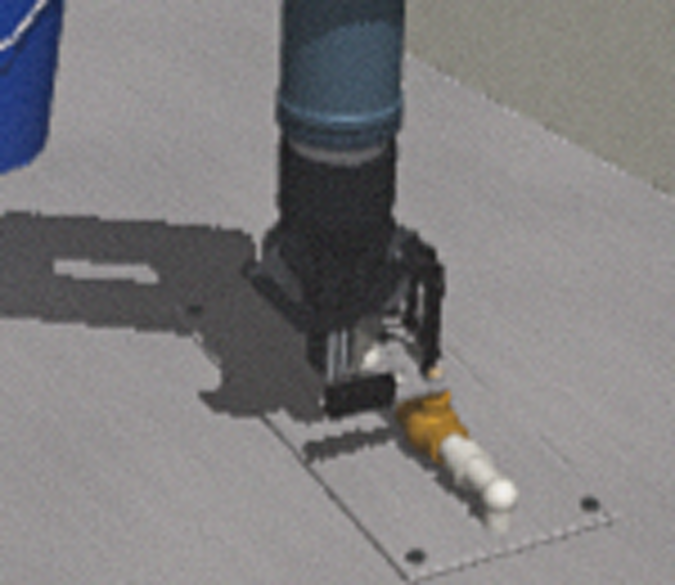

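The picture shows the closed fingers at about (345,350), standing behind the black lever grip at (360,395) with a clear gap.

```bash
python3 - <<'E'
import numpy as np
T=np.array([536,-110.5]); y=np.radians(-9.9); c0=np.array([486.3,-61.4])
def P(a,d,r=58):
    t=y+np.radians(a); c,s=np.cos(t),np.sin(t)
    return np.round(T+r*np.array([-c,-s])+d*np.array([-s,c])-c0,1)
print([(P(0,d).tolist()) for d in(30,22,17)])
for a in range(6,97,6): print(a,P(a,17).tolist())
E
```

```text
[[-2.3, -9.6], [-3.7, -17.5], [-4.5, -22.4]]
6 [-7.0, -28.2]
12 [-8.9, -34.2]
18 [-10.1, -40.4]
24 [-10.7, -46.7]
30 [-10.6, -53.1]
36 [-9.9, -59.4]
42 [-8.5, -65.5]
48 [-6.4, -71.5]
54 [-3.8, -77.3]
60 [-0.5, -82.7]
66 [3.2, -87.8]
72 [7.5, -92.4]
78 [12.3, -96.6]
84 [17.5, -100.2]
90 [23.0, -103.3]
96 [28.8, -105.8]
```

Emit:
move_arm(commands=[[[-2.3,-9.6,0,0],[-3.7,-17.5,0,0],[-4.5,-22.4,0,0],[-7,-28.2,0,6],[-8.9,-34.2,0,12],[-10.1,-40.4,0,18],[-10.7,-46.7,0,24],[-10.6,-53.1,0,30],[-9.9,-59.4,0,36],[-8.5,-65.5,0,42],[-6.4,-71.5,0,48],[-3.8,-77.3,0,54],[-0.5,-82.7,0,60],[3.2,-87.8,0,66],[7.5,-92.4,0,72],[12.3,-96.6,0,78],[12.3,-96.6,0,78]]])

```text
time_s: 26.82
eef_pos: [0.4977, -0.1593, 0.0616]
tool_rot: [0.601, 3.083, -0.001]
force: [0.4, 0.1, -0.9]
opening: 0.003
```

```bash
python3 ob.py
```

```text
t 26.8167 pos [0.4977, -0.1593, 0.0616] yaw 67.95 F [0.38, 0.08, -0.89] M [-0.049, 0.016, -0.042] e6 -1.51 q6 -1.709 op 0.003
```

Emit:
move_arm(commands=[[[5.2,-3.6,0,6],[10.7,-6.7,0,12],[10.7,-6.7,0,12],[10.7,-6.7,0,12]]])

```text
time_s: 27.15
eef_pos: [0.5083, -0.1648, 0.0616]
tool_rot: [0.288, 3.128, 0.0]
force: [-0.1, -1.0, 0.2]
opening: -0.005
```

```bash
python3 ob.py;  python3 -c "
from h import *
d=shot('top'); c=cv2.resize(d['img'][115:215,265:415],None,fx=5,fy=5,interpolation=cv2.INTER_CUBIC); cv2.imwrite('pics/lev2.png',c[:,:,::-1])"
```

```text
t 27.15 pos [0.5083, -0.1648, 0.0616] yaw 79.49 F [-0.08, -0.96, 0.23] M [0.019, -0.009, -0.007] e6 -0.338 q6 -1.91 op -0.005
```

View pics/lev2.png

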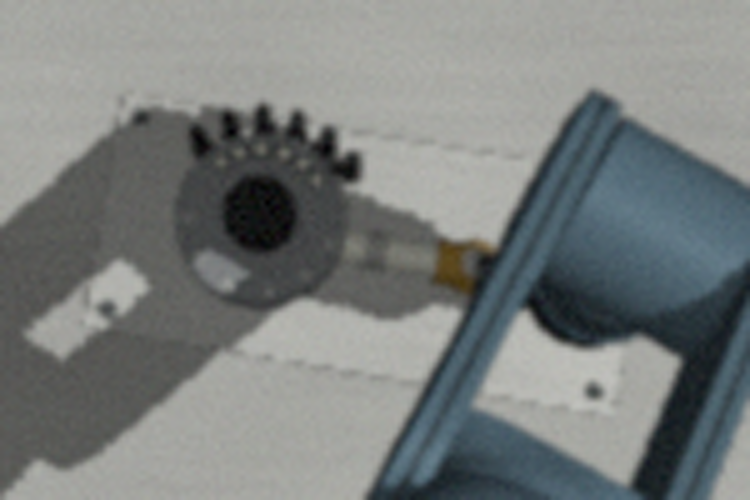

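The arm hides the lever in this view, and the pins at about (265,150) look flush. I'll push on gently until the lever's stop is felt.

Emit:
move_arm(commands=[[[2,-0.3,0,0],[2,-0.3,0,0],[2,-0.3,0,0]]])

```text
time_s: 27.45
eef_pos: [0.5091, -0.1645, 0.0615]
tool_rot: [-0.281, -3.127, -0.0]
force: [-5.6, -0.4, 3.5]
opening: 0.0
```

Emit:
move_arm(commands=[[[2,-0.3,0,0],[2,-0.3,0,0],[2,-0.3,0,0]]])

```text
time_s: 27.7
eef_pos: [0.5092, -0.1645, 0.0614]
tool_rot: [-0.28, -3.123, -0.001]
force: [-11.4, -0.2, 8.5]
opening: -0.001
```

```bash
python3 ob.py
```

```text
t 27.7 pos [0.5092, -0.1645, 0.0614] yaw 79.77 F [-11.44, -0.22, 8.52] M [-0.152, 1.797, -0.048] e6 -0.021 q6 -1.91 op -0.001
```

The lever is hard against its stop, at 11 N with no further motion. I'll back off, rise and look.

Emit:
move_arm(commands=[[[-6,1,0,0],[-20,3,0,0],[-40,6,0,0],[-40,6,0,0],[-40,6,40,0],[-40,6,80,0],[-40,6,120,0],[-60,6,150,0],[-100,-30,170,0],[-130,-70,170,0],[-150,-110,170,0],[-150,-110,170,0],[-150,-110,170,0]]])

```text
time_s: 28.78
eef_pos: [0.361, -0.2795, 0.2324]
tool_rot: [0.287, 3.127, -0.006]
force: [0.3, -0.1, 1.4]
opening: -0.004
```

```bash
python3 ob.py; python3 -c "
from h import *
d=shot('top','top_end.png');s=shot('side','side_end.png')
a=cv2.resize(d['img'][115:215,265:415],(600,400),interpolation=cv2.INTER_CUBIC)
b=cv2.resize(s['img'][180:270,305:415],(600,490),interpolation=cv2.INTER_CUBIC)[90:290]
cv2.imwrite('pics/end.png',np.vstack([a,b])[:,:,::-1])"
```

```text
t 28.7833 pos [0.361, -0.2795, 0.2324] yaw 79.51 F [0.31, -0.13, 1.37] M [-0.068, 0.007, -0.029] e6 -0.781 q6 -2.29 op -0.004
```

View pics/end.png

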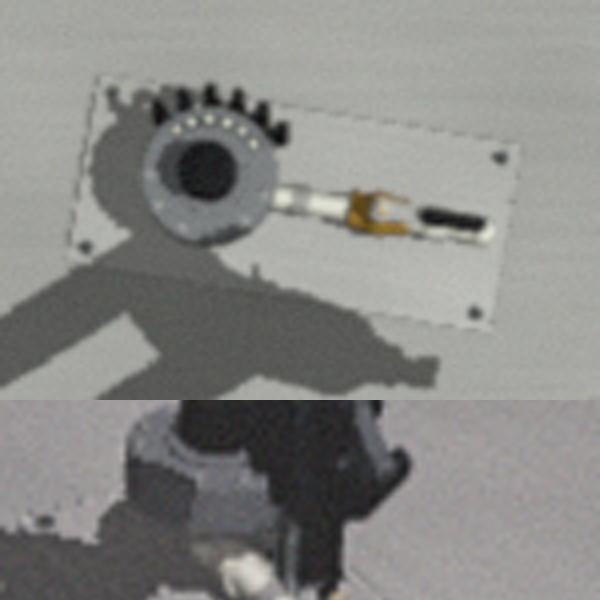

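The top view shows the lever along the pipe, at (455,218) in the montage, pointing away from the selector. The gripper blocks the side view, so I'll move clear to check the pins.

Emit:
move_arm(commands=[[[-10,100,30,0],[-10,200,60,0],[-10,300,60,0],[-20,400,60,0],[-40,500,60,0],[-60,580,60,0],[-60,580,60,0],[-60,580,60,0],[-60,580,60,0],[-60,580,60,0],[-60,580,60,0],[-60,580,60,0],[-60,580,60,0],[-60,580,60,0],[-60,580,60,0],[-60,580,60,0],[-60,580,60,0],[-60,580,60,0]]])

```text
time_s: 30.38
eef_pos: [0.3019, 0.3042, 0.2912]
tool_rot: [-0.279, -3.129, 0.001]
force: [0.8, -0.2, -0.2]
opening: 0.003
```

```bash
python3 ob.py; python3 -c "
from h import *
# average several frames of the pins to cut the noise
s0=cv2.cvtColor(cv2.imread('pics/side0.png'),cv2.COLOR_BGR2RGB)
S=[shot('side')['img'] for _ in range(8)]; Tt=[shot('top')['img'] for _ in range(8)]
s=np.mean(S,0).astype(np.uint8); t=np.mean(Tt,0).astype(np.uint8)
cv2.imwrite('pics/side_end2.png',s[:,:,::-1])
z=lambda i,y,x:cv2.resize(i[y:y+34,x:x+50],(400,272),interpolation=cv2.INTER_CUBIC)
full=cv2.resize(s,(400,250))
t0=cv2.cvtColor(cv2.imread('pics/top0.png'),cv2.COLOR_BGR2RGB)
cv2.imwrite('pics/pins.png',np.vstack([np.hstack([z(s0,187,330),z(s,187,330)]),np.hstack([z(t0,130,292),z(t,130,292)])])[:,:,::-1])"
```

```text
t 30.3833 pos [0.3019, 0.3042, 0.2912] yaw 79.81 F [0.82, -0.2, -0.2] M [-0.043, 0.003, -0.005] e6 0.006 q6 -0.865 op 0.003
```

View pics/pins.png

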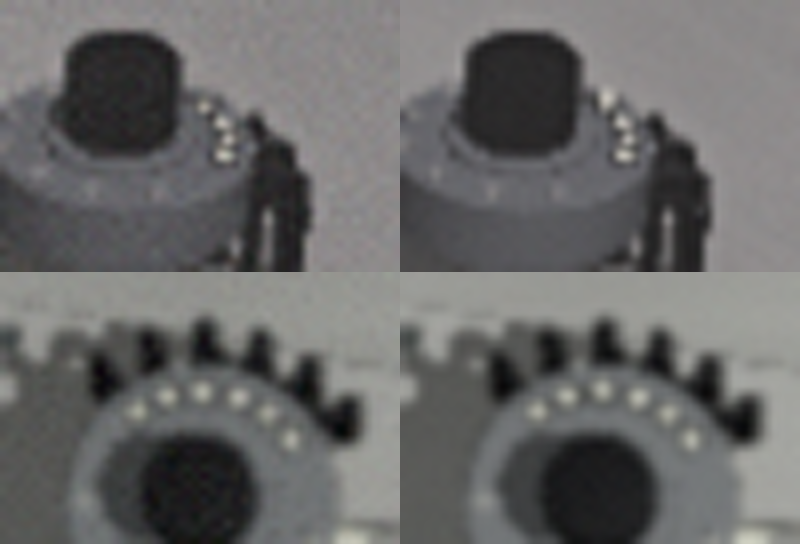

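```bash
python3 - <<'E'
from h import *
s=shot('side'); y=np.radians(-9.9)
for i in range(6):
    a=y+np.radians(45-18*i); p=[.5597+.043*np.cos(a),.0277+.043*np.sin(a)]
    f=lambda z:[round((c-o)*8+0) for c,o in zip(proj(s,[*p,z]),(330,187))]
    print(i+1,'flush',f(.098),'up',f(.1035))
im=[cv2.cvtColor(cv2.imread('pics/'+n),cv2.COLOR_BGR2GRAY).astype(float) for n in('side0.png','side_end2.png')]
d=(im[1]-im[0])[187:221,330:380]; ij=np.argwhere(abs(d)>35); print([(int(b)*8,int(a)*8,int(d[a,b])) for a,b in ij])
E
```

```text
1 flush [139, 79] up [140, 67]
2 flush [169, 86] up [170, 74]
3 flush [194, 98] up [194, 86]
4 flush [210, 113] up [211, 101]
5 flush [217, 130] up [218, 117]
6 flush [213, 146] up [214, 134]
[(200, 88, 56), (208, 88, 40), (200, 96, 64), (208, 96, 68)]
```

The four pins visible in the side view match pins 3 to 6 with a constant offset of (+11,+8) px. The only change is the risen pin at (205,94), which is pin 3. I'm handing in.

```bash
python3 -c "
from station import sign_off; print(sign_off())"
```

```text
the job is handed in; nothing more can be done
None
```

The selector is on line three and the tap is fully open. I handed the job in at about 31 s with the arm clear of everything.

- **Selector:** I turned the knob anticlockwise past four felt clicks of up to about 0.28 N m. The stop followed, where the moment rose steadily to 0.58 N m without dropping. Going back clockwise, I counted three clicks, each rising to 0.2–0.3 N m and then dropping, and released the knob when it was free of moment.
- **Clip:** At 0.58 N m the clip's stiffness gives about 5 mm at the outlet elbow, under the 8 mm limit. I inferred this from the moment and did not measure it.
- **Tap:** I pushed the lever to its stop, where it held at about 11 N with no further motion. The top view shows it lying along the pipe, pointing away from the selector.
- **Pins:** Before-and-after side pictures show a single change, a pin raised where pin 3 should be. Pins 4 to 6 stayed flush. Pins 1 and 2 are mostly hidden behind the knob in that view, so I saw no sign of them rising but could not check them directly.
- **Pail, planter, crate and fork:** The arm's path stayed clear of all four. I did not measure their final positions.

The side camera's picture sat about 1.5 px off my projection. I allowed for that when identifying pin 3.

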